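Probe the steam generator's thermal cut-out with test tweezers

TASK

The red thermal cut-out from the steam generator has to be tested: lift the sprung test tweezers off their stand by the yellow grip plates, squeeze them until the tips are as far apart as the red cut-out's two brass contacts (16 mm), and set one tip on each contact, pressing both sprung contacts down a few millimetres with the tweezers level. Finish while holding the tweezers there, the gap and the tips steady for the reading; do not put them down or let go. Leave the blue and grey cut-outs untouched and do not push about the other things on the table.

Things in the scene. Friction and masses are not known exactly. Their poses are not given: they have to be found in the camera images.
- tweezers_mid (a point): test tweezers (76 g) lying level on their stand: point midway between the two yellow grip plates, at mid-height (55 mm above the table at the start). x points level to the tips, y to the left blade (squeezing direction), z up. Plates 30 mm long (x), 18 mm high; 36 mm wide over both when free, 22 mm (and parallel) at a tip gap of 16 mm.
- tip_left (a point): lower end of the tweezers' left (+y) brass tip, a round pin 4 mm in diameter: 50 mm ahead of the grip point (tweezers_mid) and 34 mm below it. The tip gap, left to right pin centre, is 36 mm when free.
- tip_right (a point): lower end of the right (-y) brass tip, the mirror image of the left one.
- blade_left (a joint): angle of each tweezer blade, rad: 0 free, 0.0625 at a tip gap of 16 mm, 0.105 at most (2 mm gap); both blades move alike. The gap shrinks 320 mm per rad, 1.45 mm per mm squeezed at the grip plates. The spring pushes on each plate with 2.7 N at first, 8.4 N at the 16 mm gap, 12 N shut, and reopens the blades when the grip widens.
- tweezers: the whole test tweezers, same origin and axes as tweezers_mid. The black joined end reaches 123 mm behind the origin (-x, hinges at 110 mm); the two brass tips are 50 mm ahead (+x), bent straight down.
- stand: fixed stand of the tweezers: wooden base 170 x 70 x 8 mm with two level aluminium cross-bars across x (8 mm thick, 84 mm long, tops 50 mm above the table), 85 mm behind and 34 mm ahead of its origin; the space between them is free for fingers. Origin on the table below the grip plates; x towards the tips.
- cutout_red: red thermal cut-out, fixed on an 8 mm aluminium tray with the two others in any order: white base 66 x 44 x 8 mm with a red block 26 x 40 mm (x, y), its top 30 mm above the table; origin under its centre on the tray; its y axis runs through both contacts.
- cutout_red_mid (a point): midway between the tops of the red cut-out's two contacts (unpressed), 38 mm above the table. The contacts lie 8 mm to either side along its y axis (16 mm apart). Its x axis points roughly away from the robot.
- red_a_top (a point): brass contact a (+y) of the red cut-out: centre of the flat top of its round cap, 10 mm in diameter. It stands 8 mm clear of the red block. Height 38 mm above the table when not pressed.
- red_b_top (a point): brass contact b (-y) of the red cut-out: centre of the flat top of its round cap, 10 mm in diameter. It stands 8 mm clear of the red block. Height 38 mm above the table when not pressed.
- red_a (a joint): how far contact a is pressed down, m: 0 up, 0.006 at the stop; light spring, 0.14 N to start and 0.56 N at the stop.
- red_b (a joint): the same for contact b.
- cutout_blue: blue cut-out, same size as the red one; leave untouched. Origin under its centre.
- cutout_grey: grey cut-out, same size; leave untouched.
- screwdriver_grip (a point): screwdriver lying near the robot, point in its handle; leave alone.
- spool_mid (a point): blue thread spool, 32 mm in diameter and 42 mm high, point at mid-height; leave alone.
- button_tin: glass jar with yellow cap, 70 mm in diameter, 50 mm high; leave alone. Origin under its centre.
- brush: dark wooden clothes brush, 130 x 45 x 30 mm; leave alone. Origin under its centre.
- iron: steam iron on a rubber rest plate at the right edge, 120 mm high; leave alone. Origin under its centre.

How it is judged (in metres and radians):
On the way, in this order (a step that is already met when the one before it is completed fails the run):
1. the tweezers are held by the fingers, lifted clear of the stand (contact force between tweezers and stand below 0.02 N and height (world z) of tweezers_mid above 0.062 m and contact force between tweezers and the fingers above 1 N), for 0.2 s.
2. the tip gap is squeezed to the mark and one tip presses each contact of the red cut-out (contact force between tweezers and stand below 0.02 N and contact force between tweezers and the fingers above 1 N and distance between tip_left and tip_right between 0.012 and 0.02 m and value of joint each of red_a, red_b above 0.001 m and ((horizontal distance between tip_left and red_a_top below 0.0045 m and horizontal distance between tip_right and red_b_top below 0.0045 m) or (horizontal distance between tip_left and red_b_top below 0.0045 m and horizontal distance between tip_right and red_a_top below 0.0045 m))), for 0.2 s.
At the end, for the whole second after the job is handed in: Held by the fingers, clear of the stand: tip gap 16 mm +-4 mm; each tip within 4.5 mm (level) of the centre of its own red cut-out contact, both contacts pressed over 1 mm; tweezers level within 14 degrees and steady (under 20 mm/s, blades under 0.05 rad/s). Ends holding (all of step 2 and angle between tweezers_mid's own z axis and vertical below 0.25 rad and linear speed of tweezers below 0.02 m/s and velocity of joint blade_left between -0.05 and 0.05 rad/s); the arm keeps its last pose, push and grip.
It fails at once if the blue cut-out is touched (over 0.5 N) (contact force between cutout_blue and tweezers above 0.5 N or contact force between cutout_blue and the arm above 0.5 N or contact force between cutout_blue and the fingers above 0.5 N).
It fails at once if the grey cut-out is touched (over 0.5 N) (contact force between cutout_grey and tweezers above 0.5 N or contact force between cutout_grey and the arm above 0.5 N or contact force between cutout_grey and the fingers above 0.5 N).
It fails at once if another thing on the table is pushed more than 30 mm from its place (distance of any of screwdriver_grip, spool_mid, button_tin, brush, iron from where it was at the start of the episode above 0.03 m).
It also fails if it takes over 32 s, if anything falls off the work surface, if the arm or the gripper's body presses on something with over 40 N, if the wrist force passes 120 N, or if a joint passes its speed limit or range.

ROBOT

A 6-joint arm with a two-finger parallel gripper is mounted at the origin on the work surface. World frame = base frame: x ahead of the robot, y to its left, z up, the work surface at z = 0. Lengths are in mm, angles in rad, forces in N, time in s.
With the tool pointing down it reaches from about 325 to 850 mm from the base axis. Payload 15.5 kg.
Tool frame: the origin (TCP) lies at the very end of the fingers, on their centre line; the grasp point (between the pads) lies bot.hold_point_z behind it (bot.hold_point_z is the distance from the TCP to the grasp point, in mm); y points along the fingers, x is the direction in which the jaws open and shut, and the axes are right-handed (so a half turn about y gives the same grasp; the last joint's range is limited). The gripper opens to 91 mm and grips with 3 to 60 N. Pads are 32 mm wide; open, the fingers measure 118 mm over their backs; the gripper's body (76 mm by 178 mm) begins 60 mm behind the grasp point.
Start: joints at [-1.222, 0.494, 1.345, -0, 1.302, -0.096], TCP at [268.924, -564.186, 192.415] pointing down, gripper open.
Joint ranges: [-2.91, 2.91], [-0.82, 2.16], [0.22, 2.67], [-1.22, 4.37], [0.12, 2.79], [-3.08, 3.08]. Speed limits (rad/s): [1.89, 1.89, 2.57, 3.01, 3.01, 3.01].

INTERFACE

Orientations are given as a rotation vector (axis times angle).
In Python, from plant import bot, camera, boxes_of, regions_of, landmark_of gives the robot as it stands.
- The arm moves only by the tool apply_moves, never from a script. Its argument "motion" is one flat list of numbers, 5 for each row, row after row: the finger opening in m, from 0 to 0.0912, then the shift along the tool's x, y, z in m, then the turn about the tool's y in degrees. A call has exactly 5 rows; each row is the pose to reach, as a shift and turn from the pose measured when the call began, along the tool's axes at that moment; what a row does not reach only later rows make up. A row lasts 1/12 s, in which the tool goes at most 41.7 mm and 7.16 degrees, less where a joint would pass 70% of its speed; a pose out of reach is approached as far as the arm can. A call with a gripper value outside its range is refused whole. The fingers move at their own pace and stop on an object; the grip force is fixed at half the most. Time passes only in rows, so rows that repeat a pose let the fingers close, or fill a call up. It gives the time, the measured TCP pose, the force and the opening at its end, in the units of the state.
- bot.observe(): the state, without advancing time (a new reading comes with each control period).
- camera(name): name is "scene" or "side" or "wrist"; returns a dict with "color" (384x512x3 uint8, red, green, blue), "fovy" (degrees; the focal length in pixels is half the picture's height over the tangent of half this angle, whatever the lens; pixels are square), "cx", "cy" (the principal point, pixels), "pose" (4x4, takes a point from camera to world coordinates); the wrist camera has in their place "T_tool_cam" (4x4, takes a point from camera to tool coordinates, whose origin is the TCP and whose axes are the tool frame's). Camera axes: x right, y down, z forward; pixel columns grow to the right and rows downward; lengths in mm; the calibration is good to about 2 mm. A picture is of the moment at which its call begins: read the wrist's pose just before it. There is no depth.
- bot.job_done(): hands the job in, once; it reports no verdict.
Trained networks look in the newest picture that a camera, given by its name, has taken for a name from the list of things; names that differ only in an ending like _2 or _b are one class to them, and where a whole thing is asked for, a point or a joint stands for the part that bears it (a point fixed in the world has none). Each returns a list of dicts, best first, with "score" (0 to 1); they miss things now and then, are a little off and sometimes report something else, mostly with a low value. They report only what shows in the picture. A call takes as long as a camera call.
- boxes_of(camera, name): "xy" ([column, row] as shares, 0 to 1, of the picture: columns of its width, rows of its height, amid what is visible of it).
- regions_of(camera, name): "mask" (384x512 bool, what is visible of it) and "xy" ([column, row] as shares, 0 to 1, of the picture: columns of its width, rows of its height, amid what is visible of it).
- landmark_of(camera, name): "xy" ([column, row] as shares, 0 to 1, of the picture: columns of its width, rows of its height: a listed point, or the origin of a listed thing).
The state is a dict: "time_s": time; "qpos": joint angles; "joint_vel": joint speeds; "tau": joint torques, N m; "ee_pos": TCP position; "orientation": TCP orientation; "contact_force": force on the tool from outside, world axes, zero at the start; "ft_torque": the same for the moment, N m; "finger_gap": finger opening in mm.
Only numpy, scipy, OpenCV 4.12 (cv2) and the standard library are available. Lean on these libraries where they do the work, as an engineer would, in place of code of your own. Each camera call takes 0.05 s, during which the arm holds its last target.

## Working session

There is one attempt and no reset: what is moved stays moved. The work goes in short steps, Python scripts to look and compute and a tool call to move; the robot and the scene stay as the last step left them, time stands still between calls to the robot, and variables do not carry over. Pictures are saved under pics/ and viewed, and the job is handed in when it is done.

Besides the shell and the picture viewer there is one more tool, called after "Call:" in YAML: its name, and indented under it one key for each argument. apply_moves: Moves the arm, as the interface text tells. Its arguments: {"type":"object","properties":{"motion":{"type":"array"}},"required":["motion"]}

```bash
ls; mkdir -p pics; cat > h.py <<'E'
import numpy as np, cv2
from scipy.spatial.transform import Rotation as R
from plant import bot, camera, boxes_of, regions_of, landmark_of
def tool():
    s=bot.observe(); T=np.eye(4); T[:3,:3]=R.from_rotvec(s["orientation"]).as_matrix(); T[:3,3]=s["ee_pos"]; return T
def shot(n,fn=None):
    T=tool(); c=camera(n); c["P"]=c["pose"] if "pose" in c else T@c["T_tool_cam"]
    if fn: cv2.imwrite("pics/"+fn,c["color"][:,:,::-1])
    return c
def f(c): return 192/np.tan(np.radians(c["fovy"])/2)
def ray(c,xy):
    u,v=xy[0]*512,xy[1]*384
    d=c["P"][:3,:3]@np.array([(u-c["cx"])/f(c),(v-c["cy"])/f(c),1]); return c["P"][:3,3],d
def atz(c,xy,z):
    o,d=ray(c,xy); return o+d*(z-o[2])/d[2]
def tri(rs):
    A=np.zeros((3,3));b=np.zeros(3)
    for o,d in rs:
        d=d/np.linalg.norm(d);M=np.eye(3)-np.outer(d,d);A+=M;b+=M@o
    return np.linalg.solve(A,b)
def proj(c,p):
    q=np.linalg.inv(c["P"])@np.append(p,1); return q[0]/q[2]*f(c)+c["cx"],q[1]/q[2]*f(c)+c["cy"]
E
python3 - <<'E'
from h import *
np.set_printoptions(precision=1,suppress=True)
print(bot.observe(),bot.hold_point_z)
Z={'tweezers_mid':55,'tip_left':21,'tip_right':21,'stand':0,'cutout_red':8,'cutout_red_mid':38,'red_a_top':38,'red_b_top':38,'cutout_blue':8,'cutout_grey':8,'spool_mid':21,'button_tin':0,'brush':0,'iron':0,'screwdriver_grip':10}
for n in("scene","side","wrist"):
    c=shot(n,n+"0.png"); print(n,c["P"],c["fovy"])
    for k,z in Z.items():
        l=landmark_of(n,k)[:2]
        print(k,[(round(a["score"],2),np.array(a["xy"])*[512,384],atz(c,a["xy"],z)) for a in l])
E
```

```text
pics
{'time_s': 0.0, 'qpos': array([-1.2,  0.5,  1.3, -0. ,  1.3, -0.1]), 'joint_vel': array([-0.,  0., -0.,  0.,  0.,  0.]), 'tau': array([  0. , -87.9, -38.2,   0.1,   0.1,  -0. ]), 'ee_pos': array([ 268.8, -563.8,  191.8]), 'orientation': array([-1.4,  0.9, -0.9]), 'contact_force': array([ 0.3, -0.5, -0.3]), 'ft_torque': array([ 0.,  0., -0.]), 'finger_gap': 91.05264889784456} 18.8
scene [[   0.1    0.8   -0.6 1201. ]
 [   1.    -0.1    0.  -166.6]
 [  -0.    -0.6   -0.8 1065.3]
 [   0.     0.     0.     1. ]] 54.4960459449534
tweezers_mid [(0.71, array([339.4, 188.7]), array([531.2, 149.6,  55. ]))]
tip_left [(0.43, array([352.1, 208.4]), array([588.6, 186.6,  21. ]))]
tip_right [(0.5, array([339.1, 211.8]), array([598.6, 141.9,  21. ]))]
stand [(0.64, array([333.4, 205.1]), array([559.3, 134.1,   0. ])), (0.61, array([267.4, 214. ]), array([578.8, -89.5,   0. ]))]
cutout_red [(0.47, array([238.2, 209.7]), array([ 560.5, -185.2,    8. ])), (0.31, array([390. , 246.7]), array([725.8, 278.6,   8. ]))]
cutout_red_mid [(0.76, array([241.2, 207.2]), array([ 569.9, -174.6,   38. ]))]
r
[... 1675 characters left out ...]
2, array([254.3, 164.8]), array([ 549.9, -260.7,   21. ]))]
button_tin [(0.72, array([113.7, 306.9]), array([726.7, 278.2,   0. ]))]
brush [(0.76, array([301.5, 380.5]), array([268., 309.,   0.]))]
iron [(0.72, array([295.9, 113.8]), array([ 494.7, -569.7,   -0. ]))]
screwdriver_grip [(0.56, array([317.4, 196.5]), array([ 342.9, -203.6,   10. ]))]
wrist [[   0.4   -0.9   -0.2  334.5]
 [  -0.9   -0.4   -0.1 -532.7]
 [  -0.     0.3   -1.   385.4]
 [   0.     0.     0.     1. ]] 59.51584799102358
tweezers_mid []
tip_left []
tip_right []
stand []
cutout_red []
cutout_red_mid []
red_a_top []
red_b_top []
cutout_blue []
cutout_grey []
spool_mid []
button_tin []
brush []
iron []
screwdriver_grip []
```

View images.

```bash
python3 - <<'E'
from h import *
np.set_printoptions(precision=3,suppress=True)
print(tool()); 
c=cv2.imread("pics/scene0.png"); cv2.imwrite("pics/sc.png",cv2.resize(c[130:280,180:440],None,fx=3,fy=3,interpolation=cv2.INTER_CUBIC))
c=cv2.imread("pics/side0.png"); cv2.imwrite("pics/sd.png",cv2.resize(c[120:320,90:350],None,fx=3,fy=3,interpolation=cv2.INTER_CUBIC))
E
```

```text
[[   0.43     0.       0.903  268.916]
 [  -0.903    0.       0.43  -564.179]
 [  -0.      -1.       0.     192.401]
 [   0.       0.       0.       1.   ]]
```

View pics/sc.png

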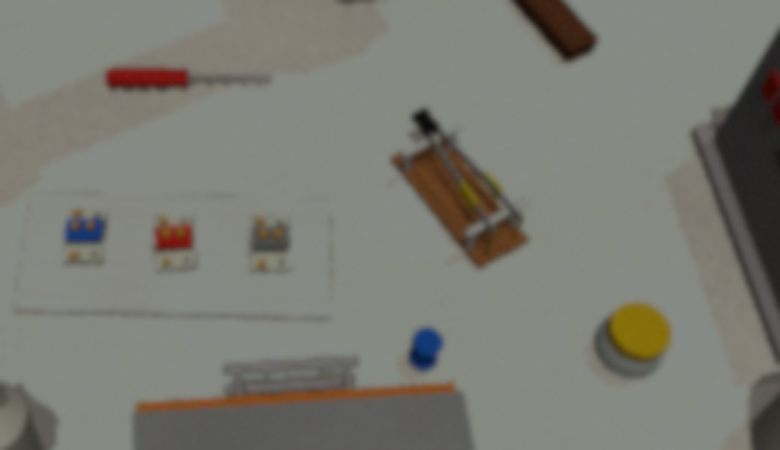

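View pics/sd.png

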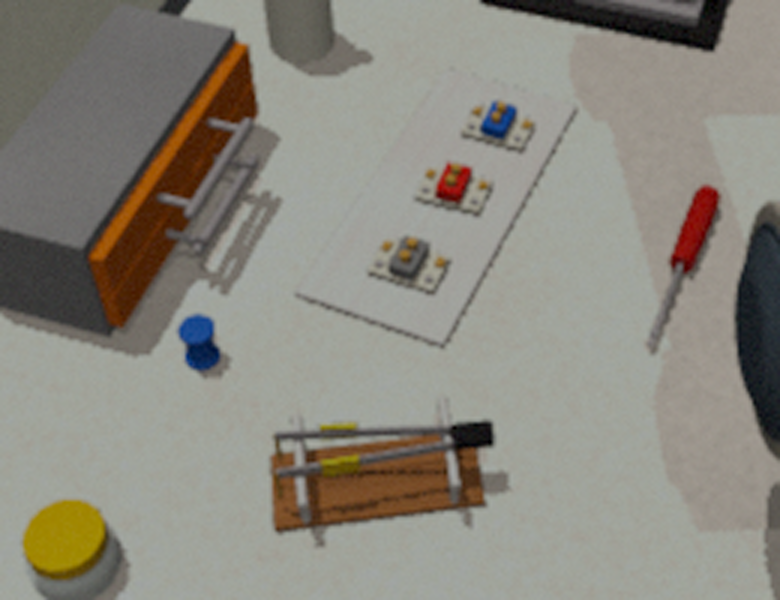

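View pics/scene0.png

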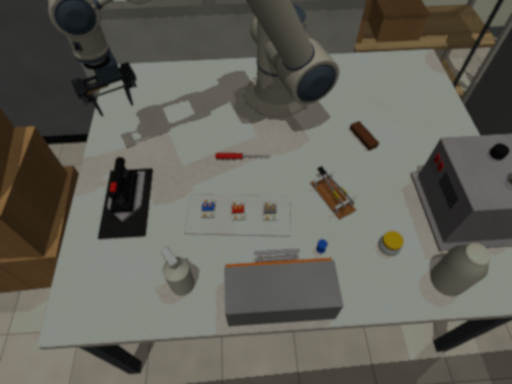

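```bash
cat >> h.py <<'E'
def go(p,yaw_deg=None):
    """shift in tool axes (mm) and turn about tool y (deg) from now to TCP target p, tool z heading yaw"""
    T=tool(); s=T[:3,:3].T@(np.array(p)-T[:3,3]); z=T[:3,2]; y0=np.degrees(np.arctan2(z[1],z[0]))
    t=None if yaw_deg is None else -((yaw_deg-y0+180)%360-180)
    print("yaw",y0.round(2),"tcp",T[:3,3].round(1),"shift",s.round(1),"turn",t,"tilt",T[2,:3].round(4))
E
python3 - <<'E'
from h import *
np.set_printoptions(precision=1,suppress=True)
a=lambda p:np.degrees(np.arctan2(p[1],p[0]))
for n,b,t in(("scene",(425,122),((487,222),(518,217))),("side",(475,434),((278,472),(278,437)))):
    c=shot(n); ox,oy=((180,130) if n=="scene" else (90,120))
    g=lambda u:atz(c,((ox+u[0]/3)/512,(oy+u[1]/3)/384),55)
    B=g(b);M=(g(t[0])+g(t[1]))/2; print(B,M,a(M-B),np.linalg.norm(M-B), M-50*(M-B)/np.linalg.norm(M-B))
go([480,130,250],35)
go([440,-190,250],10)
E
```

```text
[454. 104.  55.] [588.3 164.6  55. ] 24.3078879494408 147.33898298501217 [542.7 144.1  55. ]
[451.4 104.6  55. ] [592.7 170.   55. ] 24.84649309935386 155.7245953497358 [547.3 149.   55. ]
yaw 25.49 tcp [ 268.9 -564.2  192.4] shift [-535.8  -57.6  489.2] turn -9.514073269349296 tilt [-0. -1.  0.]
yaw 25.49 tcp [ 268.9 -564.2  192.4] shift [-264.1  -57.6  315.4] turn 15.485926730650704 tilt [-0. -1.  0.]
```

Call:
apply_moves:
  motion: [0.0912,-0.026,-0.006,0.031,0,0.0912,-0.053,-0.012,0.063,0,0.0912,-0.079,-0.017,0.095,0,0.0912,-0.105,-0.023,0.126,0,0.0912,-0.132,-0.029,0.158,0]

```text
time_s: 2.92
ee_pos: [354.8, -375.9, 221.6]
orientation: [-1.387, 0.876, -0.876]
contact_force: [1.3, -0.3, -0.9]
finger_gap: 90.9
```

Call:
apply_moves:
  motion: [0.0912,-0.026,-0.006,0.031,0,0.0912,-0.053,-0.012,0.063,0,0.0912,-0.079,-0.017,0.095,0,0.0912,-0.105,-0.023,0.126,0,0.0912,-0.132,-0.029,0.158,0]

```text
time_s: 3.33
ee_pos: [440.7, -188.1, 250.9]
orientation: [-1.387, 0.876, -0.877]
contact_force: [1.4, -0.2, -0.3]
finger_gap: 91.4
```

```bash
python3 - <<'E'
from h import *
np.set_printoptions(precision=1,suppress=True)
print(bot.observe()["time_s"],bot.observe()["joint_vel"])
n="wrist"
c=shot(n,n+"1.png")
cv2.imwrite("pics/w1.png",cv2.resize(c["color"][:,:,::-1],None,fx=1.5,fy=1.5))
for k,z in {'cutout_red':8,'cutout_red_mid':38,'red_a_top':38,'red_b_top':38,'cutout_blue':8,'cutout_grey':8}.items():
        l=landmark_of(n,k)[:3]
        print(k,[(round(a["score"],2),np.array(a["xy"])*[512,384],atz(c,a["xy"],z)) for a in l])
go([545,147,150],25)
E
```

```text
3.3333 [ 1.  -0.1 -0.1  0.   0.2  1. ]
cutout_red [(0.84, array([297.8,  65.5]), array([ 569.1, -182.3,    8. ]))]
cutout_red_mid [(0.96, array([302. ,  66.6]), array([ 565.8, -185.3,   38. ]))]
red_a_top [(0.69, array([363.5, 115.3]), array([ 549. , -275.7,   38. ])), (0.42, array([298.6,  60.7]), array([ 569.7, -179. ,   38. ]))]
red_b_top [(0.54, array([308.3,  69.2]), array([ 566.4, -193.1,   38. ])), (0.2, array([302.8,  68. ]), array([ 564.9, -186.9,   38. ]))]
cutout_blue [(0.57, array([361.6, 111.8]), array([ 554.9, -280.2,    8. ]))]
cutout_grey [(0.96, array([223.3,  18.8]), array([577.5, -79.1,   8. ]))]
yaw 25.38 tcp [ 439.8 -190.9  250.2] shift [-260.2  100.2  239.9] turn 0.3837940134346809 tilt [ 0. -1. -0.]
```

View pics/w1.png

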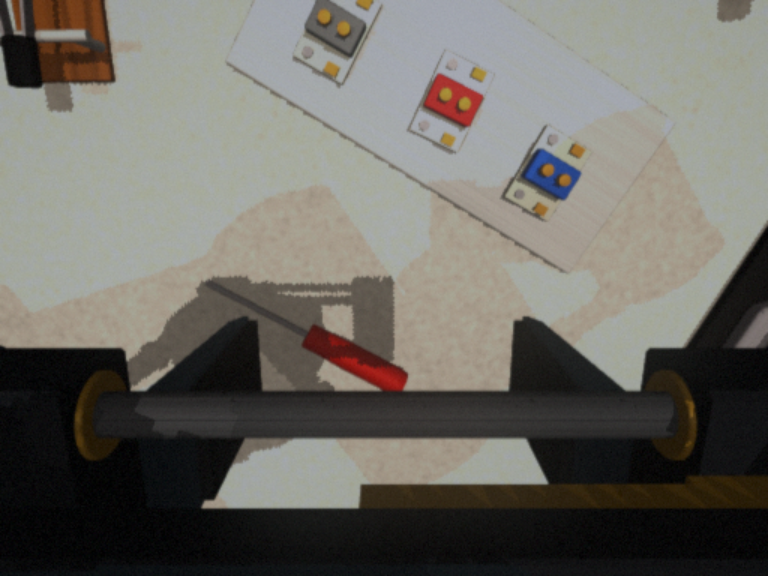

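Call:
apply_moves:
  motion: [0.0912,-0.029,0.008,0.021,0,0.0912,-0.058,0.016,0.042,0,0.0912,-0.087,0.024,0.063,0,0.0912,-0.115,0.034,0.084,0,0.0912,-0.143,0.042,0.105,0]

```text
time_s: 4.1
ee_pos: [473.2, -16.6, 207.5]
orientation: [-1.386, 0.879, -0.879]
contact_force: [0.3, 0.3, 0.5]
finger_gap: 91.1
```

Call:
apply_moves:
  motion: [0.0912,-0.029,0.01,0.021,0,0.0912,-0.058,0.018,0.042,0,0.0912,-0.087,0.028,0.063,0,0.0912,-0.114,0.037,0.084,0,0.0912,-0.114,0.037,0.084,0]

```text
time_s: 4.52
ee_pos: [501.0, 125.7, 168.7]
orientation: [-1.387, 0.88, -0.877]
contact_force: [-1.7, -0.8, 0.1]
finger_gap: 91.1
```

```bash
python3 - <<'E'
from h import *
np.set_printoptions(precision=1,suppress=True)
camera("side")
print(bot.observe()["time_s"],bot.observe()["joint_vel"])
n="wrist"
c=shot(n,n+"2.png")
cv2.imwrite("pics/w2.png",cv2.resize(c["color"][:,:,::-1],None,fx=1.5,fy=1.5))
for k,z in {'tweezers_mid':55,'tip_left':21,'tip_right':21,'stand':0,'tweezers':55}.items():
        l=landmark_of(n,k)[:3]
        print(k,[(round(a["score"],2),np.array(a["xy"])*[512,384],atz(c,a["xy"],z)) for a in l])
go([545,147,150],25)
E
```

```text
4.5667 [-0.1 -0.   0.  -0.   0.  -0. ]
tweezers_mid []
tip_left [(0.92, array([239.6,  69.5]), array([588. , 183.3,  21. ]))]
tip_right [(0.81, array([274.9,  70.7]), array([601.5, 152.3,  21. ]))]
stand [(0.83, array([254.1, 123.4]), array([547. , 148.9,   0. ]))]
tweezers []
yaw 25.11 tcp [500.7 121.  170.8] shift [-4.7 20.7 51.1] turn 0.10536634896283203 tilt [ 0. -1. -0.]
```

View pics/w2.png

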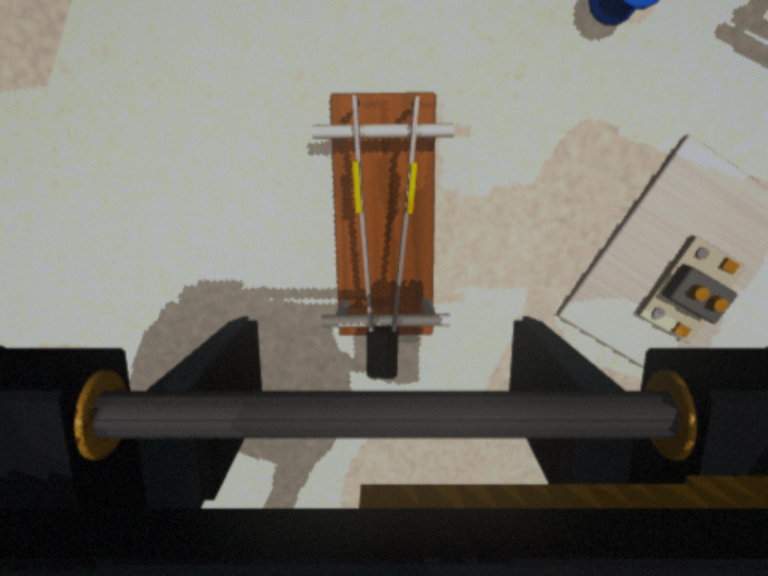

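```bash
python3 - <<'E'
from h import *
np.set_printoptions(precision=1,suppress=True)
c=shot("wrist")
im=c["color"].astype(int)
y=((im[:,:,0]>150)&(im[:,:,1]>130)&(im[:,:,2]<90)).astype(np.uint8)
n,l,st,ce=cv2.connectedComponentsWithStats(y)
pts=[]
for i in range(1,n):
    if st[i,4]>20: print(st[i],ce[i]); pts.append(ce[i])
P=[atz(c,(p[0]+.5)/np.array([512,384])[0:1] if 0 else ((p[0]+.5)/512,(p[1]+.5)/384),62) for p in pts]
print(P,np.linalg.norm(P[0]-P[-1]))
d=P[0]-P[-1]; print("heading from plates",np.degrees(np.arctan2(-d[0],d[1])), np.degrees(np.arctan2(d[0],-d[1])))
g=lambda u,z:atz(c,(u[0]/768,u[1]/576),z)
A,B,Cc=g((387,97),57),g((384.5,187.5),62),g((382,350),57)
print(A,B,Cc,np.degrees(np.arctan2(*(A-Cc)[[1,0]])),np.linalg.norm((B-Cc)[:2]),np.linalg.norm((A-B)[:2]))
ms=sum(P)/len(P); go([ms[0],ms[1],36.2],25)
E
```

```text
[232 107   6  34 123] [234.8 123.5]
[269 107   6  34 114] [271.4 122.6]
[array([543.2, 162.1,  62. ]), array([557.6, 133.2,  62. ])] 32.23542136939016
heading from plates 26.524513597668925 -153.4754864023311
[596.6 165.   57. ] [550.3 144.9  62. ] [455.3 102.3  57. ] 23.957670734966097 104.09029962195903 50.53677757321241
yaw 25.12 tcp [500.7 121.2 170.8] shift [ -2.9 134.6  56.2] turn 0.12158951280713381 tilt [ 0. -1. -0.]
```

Call:
apply_moves:
  motion: [0.0912,-0.003,0.02,0.028,0,0.0912,-0.003,0.042,0.056,0,0.0912,-0.003,0.075,0.056,0,0.0912,-0.003,0.105,0.056,0,0.07,-0.003,0.12,0.056,0]

```text
time_s: 5.33
ee_pos: [548.9, 146.9, 47.7]
orientation: [-1.387, 0.883, -0.879]
contact_force: [-1.2, -0.3, -1.1]
finger_gap: 87.0
```

```bash
python3 - <<'E'
from h import *
camera("side")
go([549.5,146.8,36.2],25)
c=shot("wrist"); cv2.imwrite("pics/w3.png",cv2.resize(c["color"][:,:,::-1],None,fx=1.5,fy=1.5))
E
```

```text
yaw 25.07 tcp [547.9 146.6  46.3] shift [ 0.5 10.1  1.6] turn 0.07121738588190851 tilt [-0.0013 -1.     -0.0056]
```

View pics/w3.png

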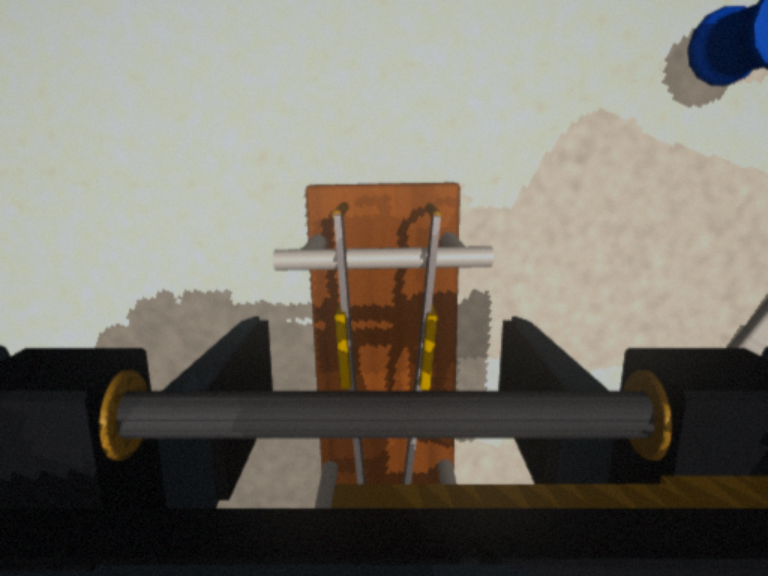

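```bash
python3 - <<'E'
from h import *
np.set_printoptions(precision=1,suppress=True)
c=shot("wrist"); T=tool()
for y in(0,-18.8,-27.8):
  for z in(16,-16): print(y,z,np.array(proj(c,(T@[17,y,z,1])[:3]))*1.5)
g=lambda u,z:atz(c,(u[0]/768,u[1]/576),z)
h=np.array([np.cos(np.radians(25)),np.sin(np.radians(25))])
F=(g((341,315),64)+g((432,315),64))/2; print("front plates",F, F[:2]-15*h, g((341,315),64)-g((432,315),64))
E_=(g((346,388),64)+g((426,388),64))/2;print("rear",E_,E_[:2]+15*h)
t=(g((338,211),52)+g((434,213),52))/2;print("tips",t,t[:2]-50*h)
b=g((383,258),50);print("bar",b,b[:2]-34*h)
E
```

```text
0 16 [429.3 301.9]
0 -16 [427.5 376.5]
-18.8 16 [433.7 316.6]
-18.8 -16 [431.5 397.8]
-27.8 16 [436.1 324.8]
-27.8 -16 [433.8 409.5]
front plates [563.3 153.3  64. ] [549.7 147. ] [-14.3  30.4   0. ]
rear [536.5 141.   64. ] [550.1 147.3]
tips [596.2 169.   52. ] [550.9 147.8]
bar [579.5 162.4  50. ] [548.7 148.1]
```

Call:
apply_moves:
  motion: [0.06,0.0,0.006,0.003,0,0.05,0.0,0.01,0.003,0,0.04,0.0,0.01,0.003,0,0.03,0.0,0.01,0.003,0,0.022,0.0,0.01,0.003,0]

```text
time_s: 5.9
ee_pos: [552.6, 148.3, 40.9]
orientation: [-1.386, 0.882, -0.881]
contact_force: [1.4, -0.9, -0.6]
finger_gap: 42.2
```

Call:
apply_moves:
  motion: [0.022,0.0,0.0,0.0,0,0.022,0.0,0.0,0.0,0,0.022,0.0,0.0,0.0,0,0.022,0.0,0.0,0.0,0,0.022,0.0,0.0,0.0,0]

```text
time_s: 6.32
ee_pos: [552.6, 148.3, 40.9]
orientation: [-1.386, 0.882, -0.881]
contact_force: [-0.2, -0.4, 0.2]
finger_gap: 22.4
```

```bash
python3 - <<'E'
from h import *
camera("side"); s=bot.observe(); print(s["finger_gap"],s["contact_force"])
go([550,147.2,36.2],25)
c=shot("wrist"); cv2.imwrite("pics/w4.png",cv2.resize(c["color"][:,:,::-1],None,fx=1.5,fy=1.5))
E
```

```text
22.176235442869682 [0.0890559  0.14152085 0.08391964]
yaw 25.08 tcp [552.7 148.3  40.9] shift [-0.1  4.7 -2.9] turn 0.07866721417522626 tilt [-1.0e-04 -1.0e+00 -1.1e-03]
```

View pics/w4.png

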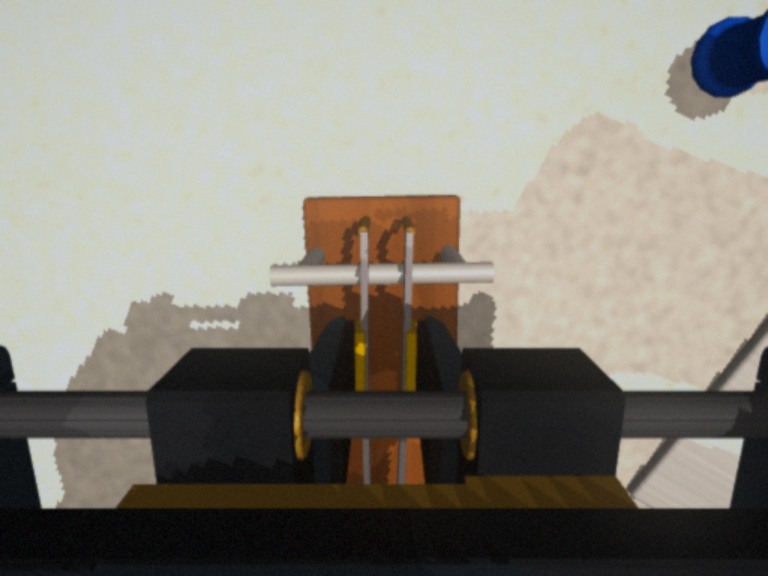

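Call:
apply_moves:
  motion: [0.022,0.0,-0.006,0.0,0,0.022,0.0,-0.016,0.0,0,0.022,0.0,-0.03,0.0,0,0.022,0.0,-0.045,0.0,0,0.022,0.0,-0.06,0.0,0]

```text
time_s: 6.83
ee_pos: [552.8, 148.4, 102.5]
orientation: [-1.386, 0.881, -0.881]
contact_force: [0.2, 0.4, -0.9]
finger_gap: 21.6
```

```bash
python3 - <<'E'
from h import *
np.set_printoptions(precision=1,suppress=True)
camera("scene");camera("scene"); s=bot.observe(); print(s["finger_gap"],s["contact_force"])
c=shot("wrist"); cv2.imwrite("pics/w5.png",cv2.resize(c["color"][:,:,::-1],None,fx=1.5,fy=1.5))
for k in('tip_left','tip_right','tweezers_mid'):
    for a in landmark_of("wrist",k)[:2]: print(k,a["score"],np.array(a["xy"])*[768,576],(np.linalg.inv(tool())@np.append(atz(c,a["xy"],tool()[2,3]+14.1-34),1))[:3])
camera("side")
go([519,-181,105],-6)
E
```

```text
22.06299849899377 [ 0.7  0.2 -1.1]
tip_left 0.73 [367.3 219.2] [-7.4 19.9 48.2]
tip_right 0.96 [403. 221.] [ 7.9 19.8 47.8]
tweezers_mid 0.72 [386.4 361.8] [  0.9  19.9 -16.8]
yaw 25.07 tcp [552.2 148.3 100.3] shift [ 284.2   -4.5 -169.6] turn 31.073859594043796 tilt [-0. -1. -0.]
```

View pics/w5.png

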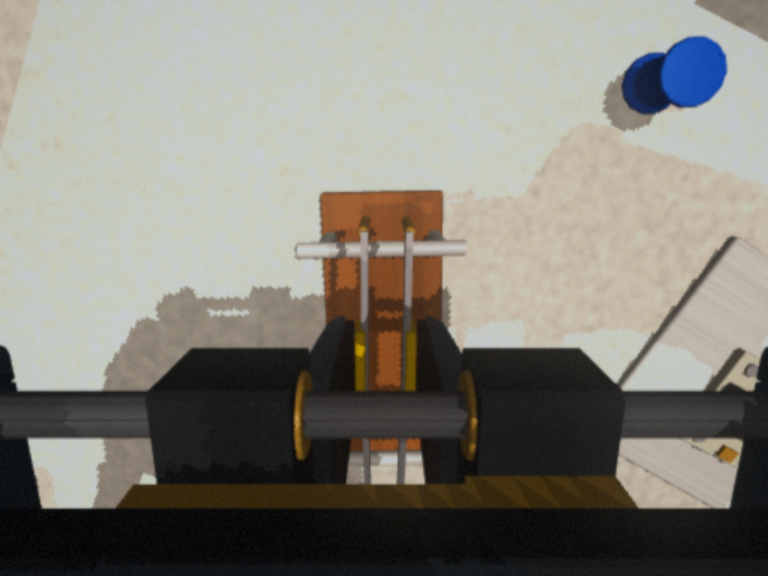

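Call:
apply_moves:
  motion: [0.022,0.02,-0.005,-0.012,3,0.022,0.05,-0.01,-0.03,6,0.022,0.08,-0.01,-0.048,9,0.022,0.11,-0.01,-0.066,12,0.022,0.14,-0.01,-0.084,15]

```text
time_s: 7.6
ee_pos: [534.8, -15.5, 109.9]
orientation: [-1.289, 1.082, -1.079]
contact_force: [1.2, -0.1, -0.6]
finger_gap: 22.4
```

```bash
python3 - <<'E'
from h import *
go([509,-181,105],-6)
E
```

```text
yaw 9.96 tcp [534.8 -15.5 109.9] shift [158.6   5.  -54. ] turn 15.957769944584697 tilt [-1.0e-04 -1.0e+00 -3.2e-03]
```

Call:
apply_moves:
  motion: [0.022,0.04,0.0,-0.013,4,0.022,0.08,0.0,-0.027,8,0.022,0.12,0.0,-0.04,12,0.022,0.15,0.0,-0.052,16,0.022,0.159,0.0,-0.054,16]

```text
time_s: 8.02
ee_pos: [507.8, -185.8, 109.5]
orientation: [-1.157, 1.294, -1.291]
contact_force: [0.1, 0.4, -1.1]
finger_gap: 22.0
```

```bash
cat > look.py <<'E'
from h import *
import sys
np.set_printoptions(precision=1,suppress=True)
camera("scene");camera("side"); s=bot.observe(); print(s["time_s"],s["finger_gap"],s["contact_force"],s["joint_vel"].max())
c=shot("wrist"); cv2.imwrite("pics/"+sys.argv[1],cv2.resize(c["color"][100:260,150:362,::-1],None,fx=3.5,fy=3.5,interpolation=cv2.INTER_CUBIC))
T=tool();Ti=np.linalg.inv(T)
zt=T[2,3]+14.1-34
for k,z in(('tip_left',zt),('tip_right',zt),('cutout_red_mid',38),('red_a_top',38),('red_b_top',38)):
    for a in landmark_of("wrist",k)[:2]:
        p=atz(c,a["xy"],z); print(k,round(a["score"],2),np.array(a["xy"])*[512,384],p,(Ti@np.append(p,1))[:3])
im=c["color"].astype(float)
m=((im[:,:,0]>im[:,:,2]*2)&(im[:,:,1]>im[:,:,2]*1.4)).astype(np.uint8)
n,l,st,ce=cv2.connectedComponentsWithStats(m)
for i in range(1,n):
    if 12<st[i,4]<400 and ce[i][1]<230:
        xy=((ce[i][0]+.5)/512,(ce[i][1]+.5)/384); p=atz(c,xy,38); print("blob",st[i],ce[i],p,(Ti@np.append(p,1))[:3])
go([519,-181,80],-6)
E
python3 look.py w6.png
```

```text
8.1167 22.550554724188792 [ 1.   0.7 -1.4] 0.05791722347238046
tip_left 0.92 [241.9 146. ] [ 556.2 -178.5   89.6] [-8.2 19.7 47.1]
tip_right 0.62 [268.1 147.3] [ 553.6 -194.9   89.6] [ 8.3 19.7 46.2]
cutout_red_mid 0.61 [254.4 124.7] [ 565.4 -187.1   38. ] [-0.6 71.2 57.3]
cutout_red_mid 0.3 [244.9 123.8] [ 566.8 -179.9   38. ] [-8.  71.2 58. ]
red_a_top 0.47 [243. 125.] [ 566.1 -178.3   38. ] [-9.5 71.2 57.1]
red_b_top 0.51 [263.5 122. ] [ 566.6 -194.3   38. ] [ 6.4 71.2 59.3]
red_b_top 0.24 [259.6 241.2] [ 468.6 -180.8   38. ] [  3.4  71.6 -39.6]
blob [255  81  13  11 114] [261.2  85.7] [ 592.9 -195.7   38. ] [ 5.  71.1 85.6]
blob [128  85  13  11 124] [134.2  89.8] [ 600.3 -100.3   38. ] [-90.6  71.1  82.9]
blob [380  88  13  11 125] [386.2  93.2] [ 577.3 -288.9   38. ] [99.3 71.1 80.1]
blob [257 114  14  15 153] [263.3 121.1] [ 566.9 -194.6   38. ] [ 6.6 71.2 59.6]
blob [236 117  14  14 152] [242.8 123.6] [ 566.8 -178.6   38. ] [-9.2 71.2 57.8]
blob [101 120  14  13 143] [107.7 126.1] [576.1 -74.5  38. ] [-113.8   71.2   56.1]
blob [122 120  13  13 136] [128.2 125.4] [575.  -90.4  38. ] [-97.9  71.2  56.6]
blob [384 123  13  12 123] [390.3 128.5] [ 550.7 -291.8   38. ] [105.   71.2  53.9]
blob [364 124  13  12 123] [369.7 129.3] [ 551.8 -275.9   38. ] [89.1 71.2 53.2]
blob [239 145   7  11  44] [242.2 149.8] [ 546.7 -175.8   38. ] [-9.9 71.3 37.6]
blob [263 145  14  13  99] [268.8 151.2] [ 543.3 -196.5   38. ] [11.  71.3 36.4]
blob [137 152  13  10 114] [143.  156.4] [549.9 -97.1  38. ] [-88.5  71.3  32.4]
blob [377 155  13  10 112] [382.7 159.1] [ 527.3 -285.7   38. ] [101.4  71.3  29.9]
yaw -5.94 tcp [ 509.2 -180.2  109.9] shift [-0.2 29.9 10. ] turn 0.06420982335981762 tilt [ 0. -1. -0.]
```

View pics/w6.png

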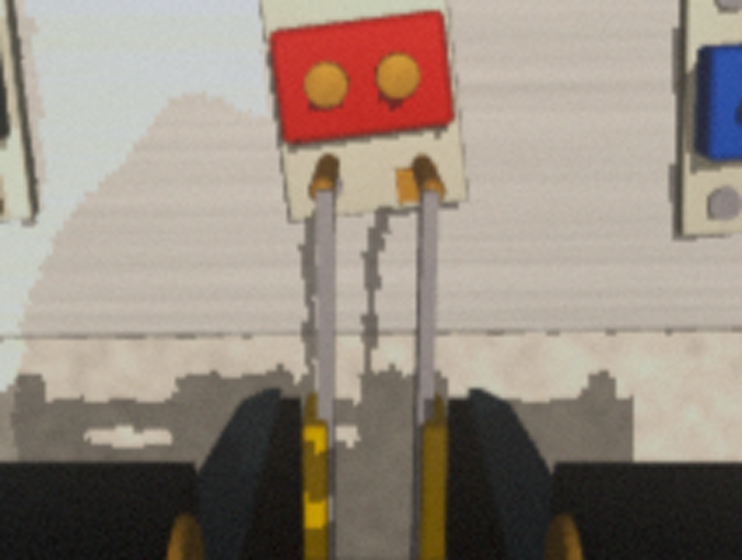

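```bash
python3 - <<'E'
from h import *
go([519.5,-186.8,68],0.4)
E
```

```text
yaw -5.94 tcp [ 509.2 -180.2  109.9] shift [ 5.5 41.9 11.1] turn -6.33579017664016 tilt [ 6.0e-04 -1.0e+00 -3.5e-03]
```

Call:
apply_moves:
  motion: [0.022,0.003,0.008,0.006,-3,0.022,0.0055,0.018,0.011,-6.3,0.022,0.0055,0.03,0.011,-6.3,0.022,0.0055,0.04,0.011,-6.3,0.022,0.0055,0.042,0.011,-6.3]

```text
time_s: 8.83
ee_pos: [518.6, -185.7, 66.4]
orientation: [-1.216, 1.209, -1.201]
contact_force: [-0.8, -0.6, -1.2]
finger_gap: 22.3
```

```bash
python3 look.py w7.png
```

```text
8.9333 22.020165334796413 [-0.2  0.7 -0.6] 0.008588711563113558
tip_left 0.75 [244.5 146.5] [ 565.6 -177.6   48.1] [-8.5 19.7 46.4]
tip_left 0.39 [255.9 139.1] [ 570.3 -184.8   48.1] [-1.3 19.7 51.1]
tip_right 0.73 [271.  147.4] [ 565.2 -194.4   48.1] [ 8.2 19.7 45.9]
tip_right 0.58 [246.8 144.1] [ 567.2 -179.1   48.1] [-7.  19.7 47.9]
cutout_red_mid 0.88 [255.4 145.1] [ 565.3 -184.5   38. ] [-1.7 29.9 46.1]
red_a_top 0.7 [247.7 144.1] [ 565.9 -179.4   38. ] [-6.7 29.9 46.8]
blob [116  81  15  13 176] [123.1  87.2] [ 600.9 -101.    38. ] [-84.9  29.7  82.2]
blob [265  95  15  11 163] [272. 100.] [ 593.8 -195.2   38. ] [ 9.3 29.7 74.5]
blob [ 78 120  19  15 223] [ 87.  126.6] [576.2 -75.1  38. ] [-111.    29.8   57.7]
blob [406 120  16  12 168] [413.2 125.5] [ 578.4 -287.2   38. ] [101.2  29.8  58.5]
blob [103 122  18  15 214] [111.3 128.5] [575.1 -90.8  38. ] [-95.3  29.8  56.5]
blob [238 134  17  23 241] [245.4 143.7] [ 565.9 -178.2   38. ] [-7.9 29.9 46.7]
blob [263 134  16  23 244] [270.7 143.7] [ 566.  -194.9   38. ] [ 8.7 29.9 46.7]
blob [119 159  14  12 157] [125.4 164.8] [551.2 -97.7  38. ] [-88.5  29.9  32.6]
blob [384 159  15  14 167] [391.  165.6] [ 552.  -275.8   38. ] [89.6 29.9 32.1]
blob [408 161  15  14 171] [414.7 167.2] [ 550.9 -291.8   38. ] [105.6  29.9  31. ]
blob [265 171   4  11  39] [266.7 176.2] [ 544.1 -192.6   38. ] [ 6.3 29.9 24.8]
blob [275 171   4  11  42] [276.5 176.2] [ 544.1 -199.2   38. ] [12.9 29.9 24.8]
blob [393 193  15  12 147] [399.6 198.7] [ 528.9 -284.3   38. ] [97.9 30.   9. ]
yaw 0.36 tcp [ 519.6 -186.9   68.4] shift [ -5.9 -11.6  -0.6] turn 6.363406820609782 tilt [ 0. -1. -0.]
```

View pics/w7.png

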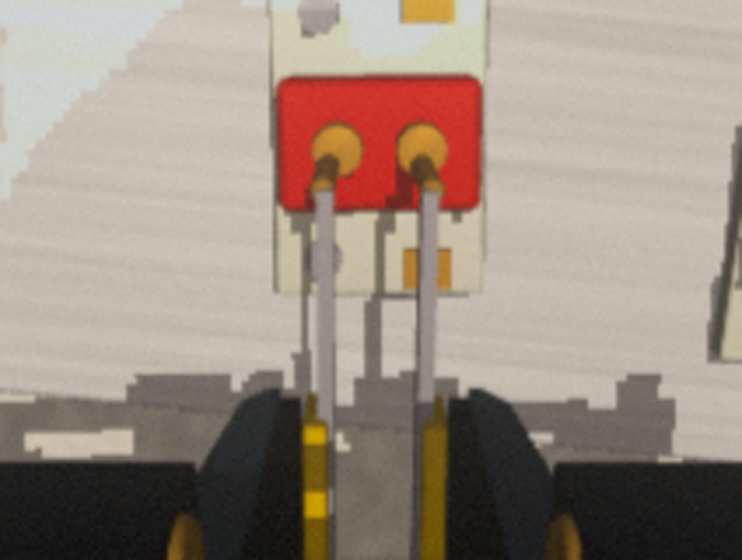

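```bash
python3 - <<'E'
from h import *
np.set_printoptions(precision=1,suppress=True)
c=shot("wrist");T=tool();Ti=np.linalg.inv(T)
cv2.imwrite("pics/w8.png",cv2.resize(c["color"][125:165,225:290,::-1],None,fx=12,fy=12,interpolation=cv2.INTER_CUBIC))
for p in([-8,19.9,47.2],[8,19.9,47.2],[-8,30.4,47.2],[8,30.4,47.2]):
    q=np.array(proj(c,(T@np.append(p,1))[:3])); print(p,q,(q-[225,125])*12)
for u in((246.6,142.9),(270.9,142.9)): print((Ti@np.append(atz(c,(u[0]/512,u[1]/384),38),1))[:3])
E
```

```text
[-8, 19.9, 47.2] [244.8 145.8] [237.5 249.4]
[8, 19.9, 47.2] [270.1 145.8] [541.  249.4]
[-8, 30.4, 47.2] [245.3 143.9] [244.1 226.6]
[8, 30.4, 47.2] [269.5 143.9] [533.9 226.7]
[-7.2 30.2 47.9]
[ 8.9 30.2 47.9]
```

View pics/w8.png

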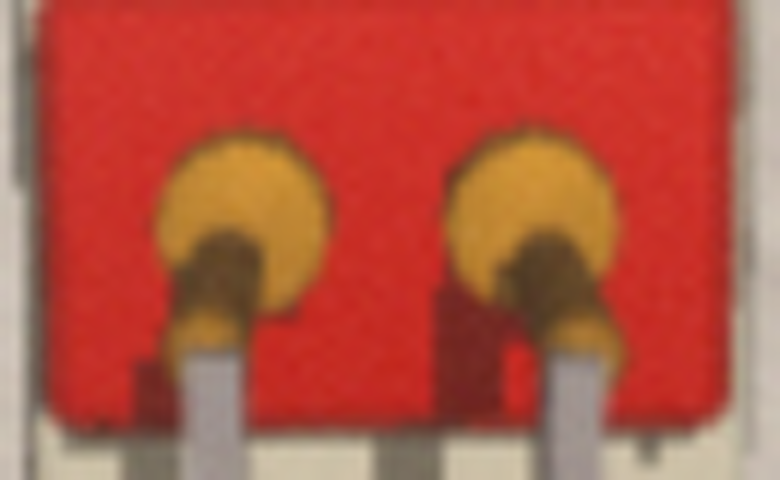

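Call:
apply_moves:
  motion: [0.022,0.0,0.0,0.0015,0,0.022,0.0,0.003,0.0015,0,0.022,0.0,0.006,0.0015,0,0.022,0.0,0.008,0.0015,0,0.022,0.0,0.008,0.0015,0]

```text
time_s: 9.7
ee_pos: [520.7, -186.7, 59.7]
orientation: [-1.215, 1.207, -1.203]
contact_force: [0.9, 0.5, 0.1]
finger_gap: 22.2
```

```bash
cat > l2.py <<'E'
from h import *
import sys
np.set_printoptions(precision=2,suppress=True)
camera("scene");s=bot.observe(); print(s["time_s"],s["finger_gap"],s["contact_force"])
c=shot("wrist");T=tool();go([521,-187,55.],0.4)
cv2.imwrite("pics/"+sys.argv[1],cv2.resize(c["color"][125:165,225:290,::-1],None,fx=12,fy=12,interpolation=cv2.INTER_CUBIC))
for p in([-8,19.9,47.2],[8,19.9,47.2],[-8,T[2,3]-38,47.2],[8,T[2,3]-38,47.2]):
    q=np.array(proj(c,(T@np.append(p,1))[:3])); print(p,(q-[225,125])*12)
E
python3 l2.py w9.png
```

```text
9.75 22.057057196635416 [ 0.01 -0.61 -1.37]
yaw 0.36 tcp [ 520.9 -186.8   60.1] shift [0.2 5.1 0.1] turn -0.03724386270573632 tilt [ 0. -1. -0.]
[-8, 19.9, 47.2] [238.43 245.94]
[8, 19.9, 47.2] [542.49 245.95]
[-8, np.float64(22.112691334737242), 47.2] [239.89 240.97]
[8, np.float64(22.112691334737242), 47.2] [540.92 240.98]
```

View pics/w9.png

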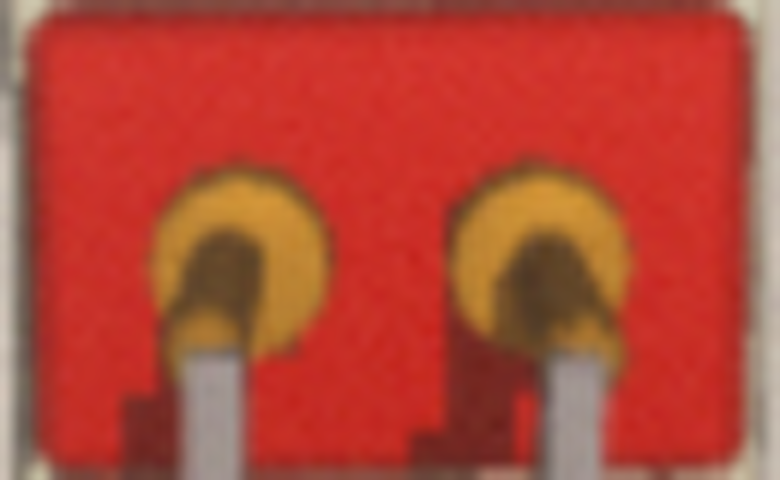

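Call:
apply_moves:
  motion: [0.022,0.0002,0.001,0.0005,0,0.022,0.0002,0.0025,0.0005,0,0.022,0.0002,0.004,0.0005,0,0.022,0.0002,0.0055,0.0005,0,0.022,0.0002,0.0055,0.0005,0]

```text
time_s: 10.22
ee_pos: [521.3, -187.0, 54.3]
orientation: [-1.215, 1.207, -1.203]
contact_force: [0.4, -0.2, 0.1]
finger_gap: 21.7
```

```bash
python3 l2.py w10.png; python3 - <<'E'
from h import *
c=shot("side");u,v=proj(c,[567,-187,38]);u,v=int(u),int(v)
cv2.imwrite("pics/s10.png",cv2.resize(c["color"][v-30:v+30,u-40:u+40,::-1],None,fx=9,fy=9,interpolation=cv2.INTER_CUBIC))
E
```

```text
10.2667 22.05977706950527 [-0.13 -0.39 -0.87]
yaw 0.36 tcp [ 521.4 -187.    54.6] shift [-0.  -0.4 -0.4] turn -0.038141737934779485 tilt [ 0. -1. -0.]
[-8, 19.9, 47.2] [237.29 247.9 ]
[8, 19.9, 47.2] [541.1  247.92]
[-8, np.float64(16.55522436556018), 47.2] [235.02 255.61]
[8, np.float64(16.55522436556018), 47.2] [543.53 255.63]
```

View pics/w10.png

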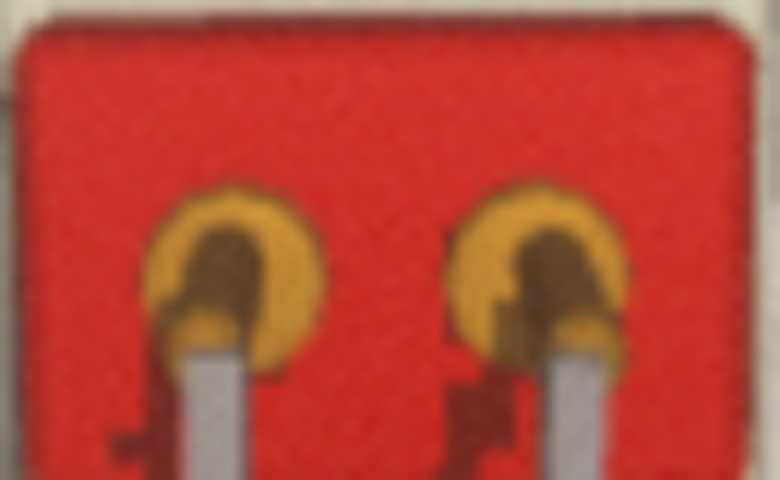

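View pics/s10.png

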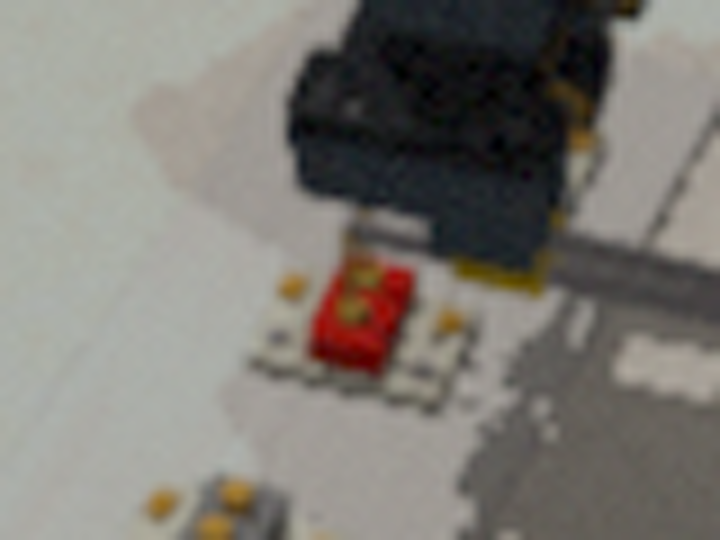

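```bash
python3 - <<'E'
from h import *
for n in("side","scene"):
    c=shot(n);u,v=proj(c,[567,-187,38]);u,v=int(u),int(v)
    S=c["color"][v-30:v+30,u-40:u+40,::-1]
    S=cv2.resize(S,None,fx=9,fy=9,interpolation=cv2.INTER_CUBIC)
    for y in(-179,-195):
        for z in(35,52,69):
            q=np.array(proj(c,[567.5,y,z])); q=((q-[u-40,v-30])*9).astype(int); print(n,y,z,q); cv2.circle(S,tuple(int(a) for a in q),4,(255,0,255) if y==-179 else (0,255,0),1)
    cv2.imwrite("pics/%s11.png"%n,S)
E
```

```text
side -179 35 [352 294]
side -179 52 [351 257]
side -179 69 [351 219]
side -195 35 [367 260]
side -195 52 [367 223]
side -195 69 [367 185]
scene -179 35 [385 280]
scene -179 52 [383 255]
scene -179 69 [381 229]
scene -195 35 [341 282]
scene -195 52 [338 257]
scene -195 69 [336 232]
```

View pics/side11.png

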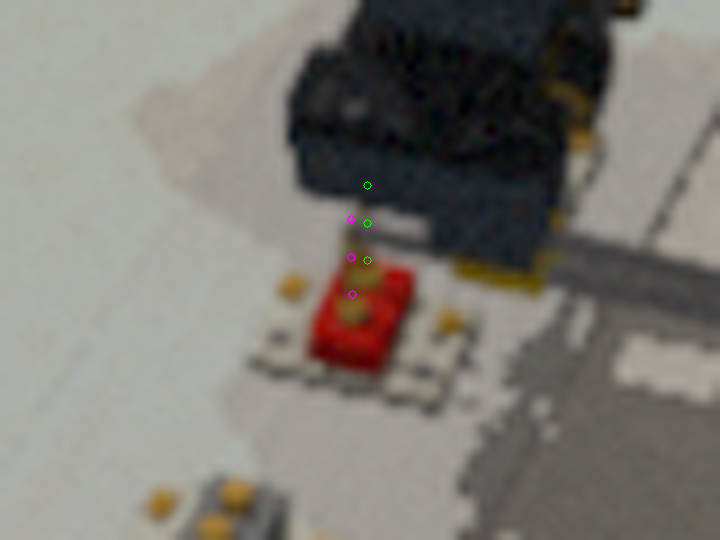

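View pics/scene11.png

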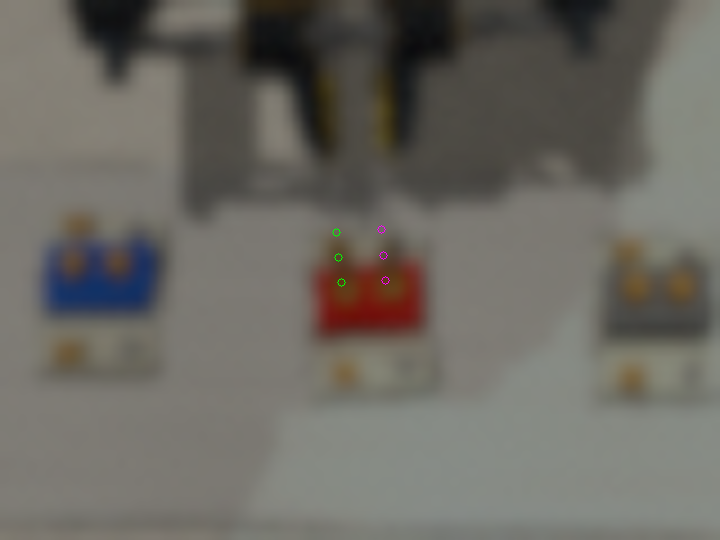

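```bash
python3 l2.py w12.png; python3 - <<'E'
from h import *
for i in range(4): camera("side")
s=bot.observe(); print(s["time_s"],s["finger_gap"],abs(s["joint_vel"]).max()); print(bot.job_done())
E
```

```text
10.5167 22.1323112242701 [ 0.34 -0.66 -0.28]
yaw 0.36 tcp [ 521.4 -187.    54.7] shift [-0.  -0.3 -0.4] turn -0.03823639851773919 tilt [ 0. -1. -0.]
[-8, 19.9, 47.2] [236.87 248.62]
[8, 19.9, 47.2] [540.53 248.63]
[-8, np.float64(16.651314198752623), 47.2] [234.67 256.1 ]
[8, np.float64(16.651314198752623), 47.2] [542.88 256.12]
10.7667 22.03942302069247 0.002146702837730891
the job is handed in; nothing more can be done
None
```

I lifted the tweezers off their stand by the yellow plates, squeezed them to a 22 mm grip and set one tip on each red contact. I then pressed down about 3 mm and handed the job in at about 10.8 s, still holding them there. The hand-in reports no verdict.

- **Alignment:** in the last wrist picture I examined, both tips were on their caps, each about 1 mm off centre, against the 4.5 mm allowed. No move was made after that picture.
- **Gap:** the finger opening was 22.0–22.1 mm, which gives a tip gap of about 16 mm by the stated geometry. My reading from the picture came out a little wider, about 17 mm, still inside the 12–20 mm allowed.
- **Press depth:** this is worked out from the tool height of 54.7 mm, which puts the tips at about 35 mm. The caps' spacing in the wrist picture agrees with it. The force reading is too noisy (about 1 N) to confirm such light springs.
- **Level and steady:** the tool showed no tilt and the joints were still (at most 0.002 rad/s). I did not measure the tweezers' own tilt.
- **Other things on the table:** I kept clear of the blue and grey cut-outs and the rest, and saw no sign of contact, but I did not measure their positions again at the end.
- **Grip position:** the fingers held the plates about 5 mm above and 3 mm ahead of centre, which I allowed for when placing the tips.

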